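# Load the parts dryer and set its timer

### The job

Take the washed-parts basket, the one with the blue grip and the two damper parts in it, by its handle from the steel tray, and lower it gently into the dryer's open well so that it sits flat on the well's floor with both parts still in it. Once it is in, turn the dryer's timer dial on the sloping panel clockwise until its white pointer is at the red mark, and leave it there. Leave the empty basket, the screwdriver and the two loose rings on the bench where they are.

Things in the scene. Friction and masses are not known exactly. Their poses are not given: they have to be found in the camera images.
- basket: wire basket of bright steel with a blue grip on its fixed upright bail; loaded with two parts, 0.5 kg in all. 100 mm (x) by 150 mm (y), rim 60 mm high. Origin: centre of its underside, z up; the handle runs along its y
- basket_grip (a point): middle of the blue grip, 120 mm above the basket's underside: a bar 18 mm wide (basket x), 96 mm long (basket y), 22 mm tall, free on all sides; 49 mm of free air between it and the rim
- empty_basket: the same basket without parts and with a black grip; leave it. Origin and axes as for the basket
- collar: blue ring in the basket, 54 mm across, 26 mm tall. Origin: centre of its underside
- piston: aluminium piston in the basket, 44 mm across at the foot, 46 mm tall with a thinner stem. Origin: centre of its underside
- dryer: fixed blue parts dryer, 200 mm (x) by 330 mm (y). Its open rectangular well is on its +y side (rim 100 mm above the bench), the timer console on its -y side (120 mm wide in y, centred at y = -105 mm; back part 115 mm high). The console's white panel slopes up towards the dryer's +x: its normal leans 30 degrees from vertical towards the dryer's -x. Origin: centre of its underside on the bench, z up
- well (a point): centre of the well's floor, 35 mm above the bench. The well is 120 mm (dryer x) by 180 mm (dryer y) inside and 65 mm deep, so the basket fits with its x along the dryer's x, either way round, with 10 mm to spare on each side in x and 15 mm in y. The point's axes are the dryer's
- dial_grip (a point): the point at which to grip the timer dial, on its axis: a black dial on the sloping panel with a raised bar 58 mm long, 16 mm wide, standing 40 mm above a 60 mm disc. This point is 12 mm below the bar's top, 42 mm out from the panel. z: the dial's axis, out of the panel; x: along the bar towards the end with the white pointer line (turns with the dial)
- dial (a joint): dial angle in rad, 0 with the pointer straight up the slope (dryer +x side), growing clockwise as seen facing the panel, up to a stop at 2.5. Black ticks every 0.35; the red mark is at 1.40 (pointer almost to the dryer's -y)
- screwdriver: screwdriver with a red handle lying on the bench, 200 mm; leave it. Origin: middle of its underside
- seal_ring: black rubber ring lying on the bench, 76 mm across, 12 mm tall; leave it. Origin: centre of its underside
- spring_cup: orange ring lying on the bench, 60 mm across, 24 mm tall; leave it. Origin: centre of its underside
Things that resemble listed ones, but are neither listed nor needed, are in the scene too. What is meant by the collar is not yellow, and is the larger of those in its own colour.

How it is judged (in metres and radians):
On the way, in this order (a step that is already met when the one before it is completed fails the run):
1. the blue-gripped basket is lifted clear of the tray by its handle (gripper at the handle) (height (world z) of basket above 0.03 m and distance between the grasp point and basket_grip below 0.07 m and contact force between the fingers and basket above 1 N), for 0.2 s.
2. the basket sits on the floor of the dryer's well, let go (horizontal distance between basket and well below 0.025 m and z of basket in the frame of well below 0.008 m and angle between basket's own z axis and vertical below 0.12 rad and contact force between the fingers and basket below 0.2 N and linear speed of basket below 0.05 m/s), for 0.2 s.
3. the dial's pointer is at the red mark (value of joint dial between 1.28 and 1.52 rad), for 0.2 s.
At the end, for the whole second after the job is handed in: The blue-gripped basket stands at rest in the dryer's well: underside less than 8 mm above the well's floor, within 25 mm of its centre, tilted less than 0.12 rad, both parts in it; the dial is at rest within 0.12 rad of the red mark (1.28 to 1.52) (all of step 3 and horizontal distance between basket and well below 0.025 m and z of basket in the frame of well below 0.008 m and angle between basket's own z axis and vertical below 0.12 rad and horizontal distance between each of collar, piston and basket below 0.08 m and z of collar in the frame of basket between -0.01 and 0.05 m and z of piston in the frame of basket between -0.01 and 0.05 m and linear speed of basket below 0.03 m/s and velocity of joint dial between -0.1 and 0.1 rad/s); the robot touches nothing.
It fails at once if the basket is dropped into the well (faster than 0.45 m/s in its lowest 30 mm) (horizontal distance between basket and well below 0.04 m and z of basket in the frame of well below 0.03 m and linear speed of basket above 0.45 m/s).
It fails at once if the empty basket, the screwdriver or a loose ring on the bench is moved more than 40 mm (distance of any of empty_basket, screwdriver, seal_ring, spring_cup from where it was at the start of the episode above 0.04 m).
It also fails if it takes over 51 s, if anything falls off the work surface, if the arm or the gripper's body presses on something with over 40 N, if the wrist force passes 120 N, or if a joint passes its speed limit or range.

### The arm

A 6-joint arm with a two-finger parallel gripper is mounted at the origin on the work surface. World frame = base frame: x ahead of the robot, y to its left, z up, the work surface at z = 0. Lengths are in m, angles in degrees, forces in N, time in s.
With the tool pointing down it reaches from about 0.3 to 0.75 m from the base axis. Payload 8.5 kg.
Tool frame: the origin (TCP) lies midway between the tips of the shut fingers; the grasp point (between the pads) lies 19 mm behind it; z points along the fingers, y is the line along which they close (so a half turn about z gives the same grasp; the last joint's range is limited). The gripper opens to 85 mm and grips with 20 to 120 N. Pads are 22 mm wide; open, the fingers measure 114 mm over their backs; the gripper's body (76 mm by 85 mm) begins 54 mm behind the grasp point. The pads swing forward as they close: fully open they stand 13 mm farther back than shut.
Start: joints at [-84.586, 21.807, 74.336, -0, 83.858, -12.336], TCP at [0.168, -0.524, 0.231] pointing down, gripper open.
Joint ranges: [-178.18, 178.18], [-50.72, 133.34], [12.68, 142.11], [-81.47, 261.47], [9.98, 163.14], [-165.26, 165.26]. Speed limits (degrees/s): [136.94, 136.94, 180, 180, 180, 180].

### API

Orientations are given as a 3x3 rotation matrix whose columns are the frame's x, y, z axes.
In Python, from rig import env gives the robot as it stands. The module is installed in compiled form; this text tells all that it offers.
- The arm moves only by the tool jog_arm, never from a script. Its argument "targets" is a list of rows, each a list of 6 numbers: the shift along the tool's x, y, z in cm, then the turn, a rotation vector about the tool's x, y, z in degrees. A call has 1 to 8 rows; each row is the pose to reach, as a shift and turn from the pose commanded when the call began, along the tool's axes at that moment; what a row does not reach only later rows make up. A row lasts 1/12 s, in which the tool goes at most 41.7 mm and 7.16 degrees, less where a joint would pass 70% of its speed; a pose out of reach is approached as far as the arm can. A call with a gripper value outside its range is refused whole. "hand" is the opening, from 0 (shut) to 1 (fully open), set as the call begins (left out, the last holds). The fingers move at their own pace and stop on an object; "newtons" is the grip in N (left out, the last holds). Time passes only in rows, so rows that repeat a pose let the fingers close. It gives the time, the measured TCP pose, the force, the opening and the grip force at its end, in the units of the state.
- env.observe(): the state, without advancing time (a new reading comes with each control period).
- env.get_image(name): name is "side" or "top" or "wrist"; returns a dict with "frame" (384x512x3 uint8, red, green, blue), "depth" (384x512 float32, m along the optical axis (not along the pixel's ray), 0 where there is no reading), "fovy" (degrees; the focal length in pixels is half the picture's height over the tangent of half this angle, whatever the lens; pixels are square), "cx", "cy" (the principal point, pixels), "k1" (the pictures are not rectified: a ray, as slopes to the right and down, at radius r is drawn at 1 + k1 r^2 times it, then the intrinsics apply), "cam_to_world" (4x4, takes a point from camera to world coordinates). Camera axes: x right, y down, z forward; pixel columns grow to the right and rows downward; lengths in m; the calibration is good to about 2 mm. A picture is of the moment at which its call begins.
- env.close_job(): hands the job in; it is judged then, once.
Trained networks look in the newest picture that a camera, given by its name, has taken for a name from the list of things; names that differ only in an ending like _2 or _b are one class to them, and where a whole thing is asked for, a point or a joint stands for the part that bears it (a point fixed in the world has none). Each returns a list of dicts, best first, with "score" (0 to 1); they miss things now and then, are a little off and sometimes report something else, mostly with a low value. They report only what shows in the picture. A call takes as long as a camera call. They do not tell look-alikes from the thing itself.
- env.regions_of(camera, target): "pixels" (384x512 bool, what is visible of it) and "point" ([row, column] in pixels, amid what is visible of it).
The state is a dict: "time_s": time; "q": joint angles; "qvel": joint speeds; "joint_efforts": joint torques, N m; "position": TCP position; "tool_rot": TCP orientation; "ft_force": force on the tool from outside, world axes, zero at the start; "wrist_torque": the same for the moment, N m; "grip_width": finger opening in m; "gripper_force": force on a finger pad.
Only numpy, scipy, OpenCV 4.12 (cv2) and the standard library are available. Lean on these libraries where they do the work, as an engineer would, in place of code of your own. Each camera call takes 0.05 s, during which the arm holds its last target. There are 200 camera calls.

## Working session

There is one attempt and no reset: what is moved stays moved. The work goes in short steps, Python scripts to look and compute and a tool call to move; the robot and the scene stay as the last step left them, time stands still between calls to the robot, and variables do not carry over. Pictures are saved under pics/ and viewed, at most 10 in all, crops included, and the job is handed in when it is done.

Besides the shell and the picture viewer there is one more tool, called after "Emit:" as name(argument=value, ...), one argument or row to a line, values as JSON. jog_arm: Moves the arm, as the interface text tells. Its arguments: {"type":"object","properties":{"targets":{"type":"array","items":{"type":"array","items":{"type":"number"}}},"hand":{"type":"number"},"newtons":{"type":"number"}},"required":["targets"]}

```bash
mkdir -p pics
cat > h.py <<'E'
import numpy as np, cv2
from rig import env
def pts(im, rc=None):
    d=im["depth"]; H,W=d.shape; f=H/2/np.tan(np.radians(im["fovy"])/2)
    v,u=np.mgrid[:H,:W].astype(float)
    K=np.array([[f,0,im["cx"]],[0,f,im["cy"]],[0,0,1]])
    n=cv2.undistortPoints(np.stack([u.ravel(),v.ravel()],1)[:,None],K,np.array([im["k1"],0,0,0.]))[:,0].reshape(H,W,2)
    P=np.dstack([n[...,0]*d,n[...,1]*d,d])
    T=np.array(im["cam_to_world"])
    Q=P@T[:3,:3].T+T[:3,3]; Q[d<=0]=np.nan
    return Q
def save(a,name,s=1.5):
    cv2.imwrite("pics/"+name,cv2.resize(a,None,fx=s,fy=s,interpolation=cv2.INTER_CUBIC)[...,::-1])
E
python3 - <<'E'
from h import *
s=env.observe(); print(s["position"],s["tool_rot"],s["time_s"],s["grip_width"])
t=env.get_image("top"); Q=pts(t)
sd=env.get_image("side"); Qs=pts(sd)
np.savez("a.npz",t=t["frame"],Q=Q,s=sd["frame"],Qs=Qs)
save(t["frame"],"t1.png"); save(sd["frame"],"s1.png")
for c,q in(("top",Q),("side",Qs)):
  for n in "basket basket_grip empty_basket collar piston dryer dial_grip screwdriver seal_ring spring_cup".split():
    for r in env.regions_of(c,n)[:4]:
      m=r["pixels"]; p=np.nanmedian(q[m],0)
      print(c,n,round(r["score"],2),np.round(r["point"]),m.sum(),np.round(p,3))
E
```

```text
[ 0.16765549 -0.52351521  0.23070668] [[ 9.52400634e-01  3.04849170e-01 -1.23547664e-04]
 [ 3.04849014e-01 -9.52399551e-01  1.47411494e-03]
 [ 3.31715976e-04 -1.44161139e-03 -9.99998906e-01]] 0.0 0.08536433452251072
top basket 0.88 [170. 133.] 1497 [0.527 0.375 0.034]
top basket_grip 0.76 [177. 130.] 1992 [0.523 0.384 0.01 ]
top empty_basket 0.59 [178. 200.] 1085 [0.508 0.186 0.062]
top collar 0.73 [159. 150.] 190 [0.552 0.344 0.032]
top collar 0.57 [110. 150.] 116 [0.711 0.347 0.017]
top collar 0.5 [106. 193.] 212 [0.721 0.228 0.025]
top collar 0.37 [214. 308.] 432 [ 0.427 -0.088  0.022]
top piston 0.18 [170. 133.] 1520 [0.53  0.378 0.035]
top dryer 0.7 [145. 355.] 10922 [ 0.597 -0.206  0.099]
top dryer 0.7 [170. 398.] 508 [ 0.539 -0.302  0.11 ]
top dryer 0.49 [170. 129.] 1431 [0.53  0.374 0.036]
top dial_grip 0.9 [168. 401.] 498 [ 0.54  -0.302  0.111]
top dial_grip 0.2 [170. 148.] 161 [0.539 0.341 0.032]
top screwdriver 0.88 [213. 308.] 421 [ 0.427 -0.088  0.022]
top seal_ring 0.95 [235. 208.] 346 [0.356 0.156 0.012]
top spring_cup 0.67 [166. 400.] 483 [ 0.541 -0.302  0.111]
top spring_cup 0.55 [261. 166.] 299 [0.304 0.271 0.023]
top spring_cup 0.53 [169. 149.] 209 [0.539 0.345 0.032]
side basket 0.59 [308. 202.] 2858 [0.522 0.406 0.035]
side basket_grip 0.83 [311. 202.] 2448 [0.52  0.413 0.035]
side empty_basket 0.59 [248. 243.] 2492 [0.504 0.185 0.013]
side collar 0.92 [253. 150.] 382 [0.721 0.239 0.019]
side collar 0.74 [295. 204.] 452 [0.539 0.354 0.026]
side collar 0.69 [286. 133.] 235 [0.711 0.353 0.014]
side piston 0.62 [315. 193.] 152 [0.53  0.427 0.03 ]
side dryer 0.89 [173. 245.] 5293 [ 0.593 -0.136  0.079]
side dial_grip 0.56 [142. 272.] 252 [ 0.536 -0.299  0.109]
side screwdriver 0.78 [205. 296.] 356 [ 0.42  -0.079  0.016]
side seal_ring 0.92 [251. 303.] 483 [0.356 0.154 0.011]
side spring_cup 0.83 [289. 316.] 519 [0.305 0.281 0.019]
```

View pics/t1.png

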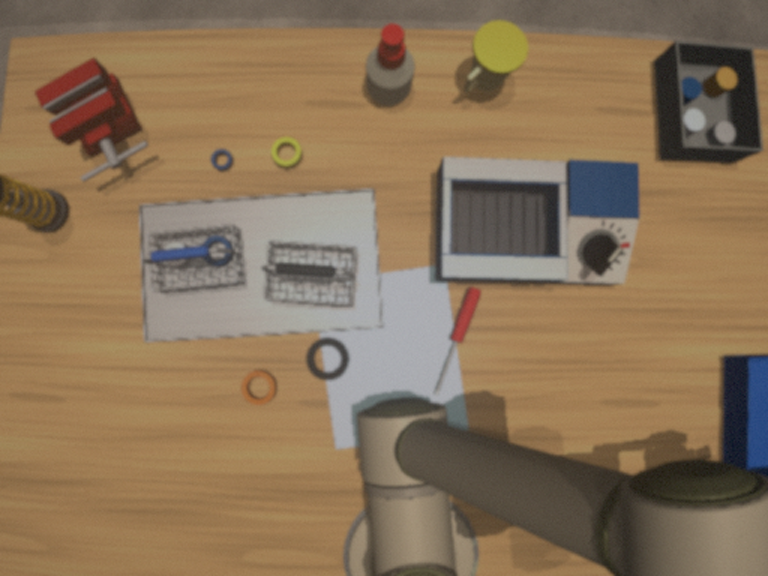

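View pics/s1.png

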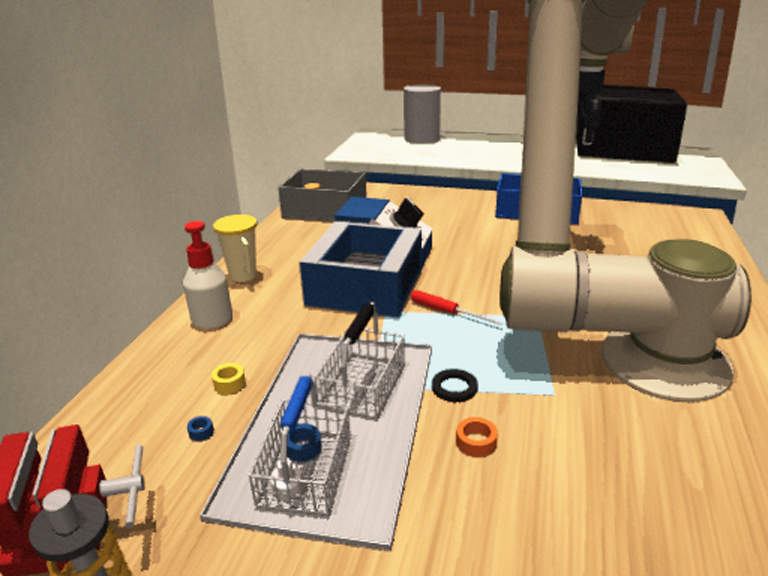

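Top view (768x576): the blue-gripped basket is at (188,252) and the black-gripped empty one at (305,270). The dryer well is at (505,218) and the dial at (602,253), with its pointer to the lower left and the red mark at (627,245). Collar candidates are the blue ring in the basket at (215,250), a small blue ring at (222,160) and a yellow ring at (287,152). The one in the basket fits, being blue and the larger of the two.

Run:
```python
from h import *
a=np.load("a.npz"); 
for k,q in(("t","Q"),("s","Qs")):
  f=a[k].astype(int); Q=a[q]; R,G,B=f[...,0],f[...,1],f[...,2]
  m=(B>R+50)&(B>G+30)&(Q[...,2]>0.09)&(Q[...,2]<0.16)&(Q[...,1]>0.2)&(Q[...,0]>.4)&(Q[...,0]<.65)
  P=Q[m]; print(k,"grip",m.sum(),np.round(np.median(P,0),3),np.round(P.min(0),3),np.round(P.max(0),3))
  r=cv2.minAreaRect((P[:,:2]*1000).astype(np.float32)); print(r)
  r2=P[:,:2]-P[:,:2].mean(0); w=np.linalg.svd(r2)[2][0] if len(r2)<5000 else 0; print("dir",w)
  # black grip
  m=(f.sum(2)<200)&(Q[...,2]>0.09)&(Q[...,2]<0.16)&(Q[...,1]>0.1)&(Q[...,1]<.3)&(Q[...,0]>.4)&(Q[...,0]<.65)
  print("black",m.sum(),np.round(np.median(Q[m],0),3))
Q=a["Q"]
# dryer rim top z ~0.1
m=(abs(Q[...,2]-0.1)<0.008)&(Q[...,0]>.45)&(Q[...,0]<.75)&(Q[...,1]<-0.02)&(Q[...,1]>-.27)
P=Q[m];r=cv2.minAreaRect((P[:,:2]*1000).astype(np.float32)); print("rim",m.sum(),np.median(P[:,2]),r)
m2=(abs(Q[...,2]-0.04)<0.012)&(Q[...,0]>.5)&(Q[...,0]<.7)&(Q[...,1]<-0.05)&(Q[...,1]>-.25)
P=Q[m2];r=cv2.minAreaRect((P[:,:2]*1000).astype(np.float32)); print("floor",m2.sum(),np.median(P,0),r)
m3=(Q[...,2]>0.03)&(Q[...,0]>.42)&(Q[...,0]<.75)&(Q[...,1]<-0.03)&(Q[...,1]>-.42)
P=Q[m3];r=cv2.minAreaRect((P[:,:2]*1000).astype(np.float32)); print("all",m3.sum(),r)
F=a["t"]; 
save(np.hstack([F[90:210,80:250],F[90:210,360:450]]),"crop1.png",3)
```

```text
t grip 155 [0.529 0.379 0.134] [0.52  0.337 0.13 ] [0.537 0.422 0.138]
((528.8702392578125, 380.00726318359375), (10.69057559967041, 86.08267211914062), 6.330134868621826)
dir [ 0.11262125 -0.99363799]
black 67 [0.502 0.196 0.134]
s grip 338 [0.525 0.394 0.133] [0.515 0.339 0.116] [0.539 0.43  0.136]
((526.8367919921875, 384.89898681640625), (17.2447509765625, 91.46604919433594), 5.725098609924316)
dir [-0.10998725  0.993933  ]
black 232 [0.5   0.186 0.131]
rim 3478 0.10080272712027388 ((595.4179077148438, -154.7478485107422), (230.91946411132812, 201.33238220214844), 89.25562286376953)
floor 2864 [ 0.60042388 -0.15106076  0.03600179] ((599.771728515625, -150.16207885742188), (173.3172149658203, 114.60520935058594), 89.0818862915039)
all 10738 ((557.5576171875, -204.87088012695312), (332.16717529296875, 276.0014343261719), 89.05424499511719)
```

View pics/crop1.png

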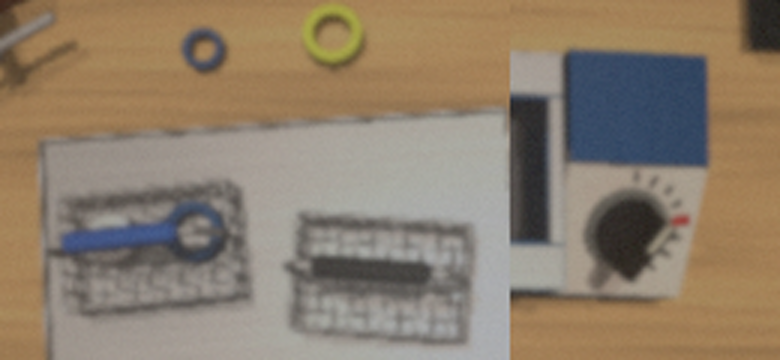

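The crop shows the blue bar at (120,240) with the larger blue ring at (195,232) inside that basket. The small blue ring (203,50) and the yellow one are outside it, and the black grip is at (370,270). Next I refine the dryer and dial geometry.

Run:
```python
from h import *
a=np.load("a.npz"); Q=a["Q"]; F=a["t"].astype(int)
for lab,q in(("top",a["Q"]),("side",a["Qs"])):
  rim=abs(q[...,2]-0.1)<0.006
  for lo,hi in((.56,.60),(.60,.64)):
    y=np.sort(q[rim&(q[...,0]>lo)&(q[...,0]<hi)&(q[...,1]>-.30)&(q[...,1]<0)][:,1]); g=np.where(np.diff(y)>0.03)[0]
    print(lab,"y edges",y[0],y[-1],[(y[i],y[i+1]) for i in g])
  for lo,hi in((-.2,-.15),(-.15,-.09)):
    x=np.sort(q[rim&(q[...,1]>lo)&(q[...,1]<hi)&(q[...,0]>.45)&(q[...,0]<.75)][:,0]); g=np.where(np.diff(x)>0.03)[0]
    print(lab,"x edges",x[0],x[-1],[(x[i],x[i+1]) for i in g])
blue=(F[...,2]>F[...,0]+40)&(Q[...,2]>.10)&(Q[...,0]>.5)&(Q[...,1]<-.2)
P=Q[blue];print("back",np.median(P,0),cv2.minAreaRect((P[:,:2]*1000).astype(np.float32)))
# panel plane fit: white pixels
w=(F.min(2)>110)&(Q[...,1]<-.25)&(Q[...,1]>-.36)&(Q[...,0]>.45)&(Q[...,0]<.62)&(Q[...,2]>.03)
P=Q[w];A=np.c_[P[:,:2],np.ones(len(P))];c=np.linalg.lstsq(A,P[:,2],rcond=None)[0];print("plane",c,w.sum())
n=np.array([-c[0],-c[1],1]);n/=np.linalg.norm(n);print("n",n)
K=(Q[...,1]<-.23)&(Q[...,1]>-.37)&(Q[...,0]>.45)&(Q[...,0]<.62)&(Q[...,2]>.03)
d=(Q-np.array([0,0,c[2]]))@n
for lo,hi in((.008,.03),(.034,.06)):
  m=K&(d>lo)&(d<hi)&(F.sum(2)<400); P=Q[m]; print(lo,m.sum(),P.mean(0),np.median(d[m]))
  u=np.array([n[2],0,-n[0]]);v=np.cross(n,u)
  s=np.c_[P@u,P@v]; print(cv2.minAreaRect((s*1000).astype(np.float32)),np.linalg.svd(s-s.mean(0),full_matrices=False)[2][0], u,v)
  print(cv2.boundingRect(np.argwhere(m).astype(np.int32)[:,::-1].copy()))
```

```text
top y edges -0.2996100453602174 -0.038866975725740285 [(np.float64(-0.23484329433730192), np.float64(-0.05442866560023377))]
top y edges -0.250794400738217 -0.04113252440536956 [(np.float64(-0.23503654129488075), np.float64(-0.054497672124004276))]
top x edges 0.49428617393237156 0.6947903259053203 [(np.float64(0.5341403200885861), np.float64(0.6531038260302959))]
top x edges 0.4957560839253038 0.6946537725297621 [(np.float64(0.5358372934016306), np.float64(0.6557123854047158))]
side y edges -0.29939803834033885 -0.03688179755553889 [(np.float64(-0.23001644639413354), np.float64(-0.05538279031362159))]
side y edges -0.254202123237255 -0.036721569737330984 [(np.float64(-0.231026814222694), np.float64(-0.0533873350731674))]
side x edges 0.49383630908332854 0.6966725959833697 [(np.float64(0.5354344074838313), np.float64(0.654060991073047))]
side x edges 0.49499809085565094 0.6955218823875702 [(np.float64(0.5357883601842011), np.float64(0.6547487109854948))]
back [ 0.64446957 -0.30874312  0.11499913] ((644.8114624023438, -308.59576416015625), (114.42083740234375, 87.28995513916016), 89.37964630126953)
plane [ 0.56829818 -0.00821602 -0.2312939 ] 931
n [-0.49407328  0.00714294  0.86939092]
0.008 283 [ 0.54689755 -0.28940833  0.09988198] 0.013547885412166973
((508.38848876953125, -277.6826477050781), (77.31391906738281, 104.69912719726562), 9.660696983337402) [-0.44892112  0.89357139] [0.86939092 0.         0.49407328] [ 0.00352913  0.99994898 -0.00621   ]
(368, 154, 43, 34)
0.034 226 [ 0.5276076  -0.30561193  0.12693377] 0.05100945985822172
((503.0469970703125, -284.59686279296875), (31.40420913696289, 114.7520751953125), 38.43708419799805) [-0.75487994  0.655863  ] [0.86939092 0.         0.49407328] [ 0.00352913  0.99994898 -0.00621   ]
(371, 161, 45, 26)
```

```bash
cat >> h.py <<'E'
from scipy.spatial.transform import Rotation as Ro
def down(hd):
    c,s=np.cos(np.radians(hd)),np.sin(np.radians(hd)); x=np.array([c,s,0]); z=np.array([0,0,-1.]); return np.c_[x,np.cross(z,x),z]
def rel(*wps):
    s=env.observe(); p=np.array(s["position"]);R=np.array(s["tool_rot"])
    print("now",np.round(p,4),"t",round(s["time_s"],2),"q",np.round(s["q"],1),"F",np.round(s["ft_force"],1),"w",round(s["grip_width"],4))
    for t,T in wps: print(np.round(R.T@(np.array(t)-p)*100,2),np.round(np.degrees(Ro.from_matrix(R.T@T).as_rotvec()),2))
E
python3 -c "
from h import *
rel(([.42,-.1,.26],down(60)),([.528,.381,.22],down(96.4)))"
```

```text
now [ 0.1677 -0.5238  0.2313] t 1.1 q [-84.6  21.8  74.3  -0.   83.9 -12.3] F [-0.4 -0.2  0.5] w 0.0856
[ 36.95 -32.67  -2.87] [  0.     0.   -42.25]
[ 61.9  -75.19   1.13] [  0.     0.   -78.65]
```

Emit:
jog_arm(
  targets=[
    [37,-32.7,-2.9,0,0,-42],
    [37,-32.7,-2.9,0,0,-42],
    [37,-32.7,-2.9,0,0,-42],
    [37,-32.7,-2.9,0,0,-42],
    [37,-32.7,-2.9,0,0,-42],
    [37,-32.7,-2.9,0,0,-42],
    [37,-32.7,-2.9,0,0,-42],
    [37,-32.7,-2.9,0,0,-42],
  ],
  hand=1,
)

```text
time_s: 1.77
position: [0.3385, -0.2361, 0.2512]
tool_rot: [[0.504, 0.864, 0.0], [0.864, -0.504, -0.0], [-0.0, 0.001, -1.0]]
ft_force: [0.9, -0.4, -0.1]
grip_width: 0.0851
gripper_force: 0.0
```

```bash
python3 -c "
from h import *
rel(([.42,-.1,.26],down(60)),([.49,.15,.24],down(96.4)),([.528,.381,.22],down(96.4)))"
```

```text
now [ 0.3385 -0.2361  0.2512] t 1.77 q [-51.4   6.9  91.8   0.   81.3 -21.2] F [ 0.9 -0.4 -0.1] w 0.0851
[15.86  0.19 -0.88] [ 0.04  0.01 -0.25]
[40.98 -6.36  1.11] [ 3.000e-02  2.000e-02 -3.665e+01]
[ 62.85 -14.71   3.1 ] [ 3.000e-02  2.000e-02 -3.665e+01]
```

Emit:
jog_arm(
  targets=[
    [41,-6.4,0,0,0,-36.6],
    [41,-6.4,0,0,0,-36.6],
    [41,-6.4,0,0,0,-36.6],
    [41,-6.4,0,0,0,-36.6],
    [41,-6.4,0,0,0,-36.6],
    [41,-6.4,0,0,0,-36.6],
    [41,-6.4,0,0,0,-36.6],
    [41,-6.4,0,0,0,-36.6],
  ],
)

```text
time_s: 2.43
position: [0.4597, 0.0747, 0.2511]
tool_rot: [[-0.111, 0.994, 0.001], [0.994, 0.111, -0.0], [-0.0, 0.001, -1.0]]
ft_force: [1.3, -1.4, 0.4]
grip_width: 0.0853
gripper_force: 0.0
```

```bash
python3 -c "
from h import *
rel(([.528,.381,.25],down(96.4)))"
```

```text
now [0.4597 0.0747 0.2511] t 2.43 q [ -5.4  12.4  84.8  -0.   82.8 -11.7] F [ 1.3 -1.4  0.4] w 0.0853
[29.68 10.18  0.11] [ 0.04  0.01 -0.03]
```

Emit:
jog_arm(
  targets=[
    [29.7,10.2,0,0,0,0],
    [29.7,10.2,0,0,0,0],
    [29.7,10.2,0,0,0,0],
    [29.7,10.2,0,0,0,0],
    [29.7,10.2,0,0,0,0],
    [29.7,10.2,0,0,0,0],
    [29.7,10.2,0,0,0,0],
    [29.7,10.2,0,0,0,0],
  ],
)

```text
time_s: 3.1
position: [0.5277, 0.3829, 0.2501]
tool_rot: [[-0.113, 0.994, -0.0], [0.994, 0.113, 0.001], [0.001, -0.0, -1.0]]
ft_force: [-0.1, -0.5, 1.2]
grip_width: 0.0853
gripper_force: 0.0
```

Run:
```python
from h import *
w=env.get_image("wrist"); Q=pts(w); f=w["frame"].astype(int)
save(w["frame"],"w1.png")
m=(f[...,2]>f[...,0]+50)&(f[...,2]>f[...,1]+30)&(Q[...,2]>0.09)&(Q[...,2]<0.16)
P=Q[m];print(m.sum(),np.median(P,0),P.min(0),P.max(0),cv2.minAreaRect((P[:,:2]*1000).astype(np.float32)))
for r in env.regions_of("wrist","basket_grip")[:2]: print(r["score"],r["point"],np.nanmedian(Q[r["pixels"]],0))
rel(([.528,.381,.105],down(96.4)))
```

```text
1559 [0.52882292 0.39694499 0.13269312] [0.51725406 0.33475326 0.12769737] [0.54198438 0.42808158 0.13537956] ((528.9775390625, 381.3331298828125), (16.976192474365234, 93.52288055419922), 6.2232666015625)
0.59 [162.4, 253.0] [0.52635245 0.38642318 0.06097388]
now [0.5277 0.3821 0.2495] t 3.2 q [25.5 31.9 54.2  0.  94.  18.9] F [ 0.1  0.5 -1. ] w 0.0854
[-0.12  0.03 14.45] [-0.06 -0.01  0.17]
```

View pics/w1.png

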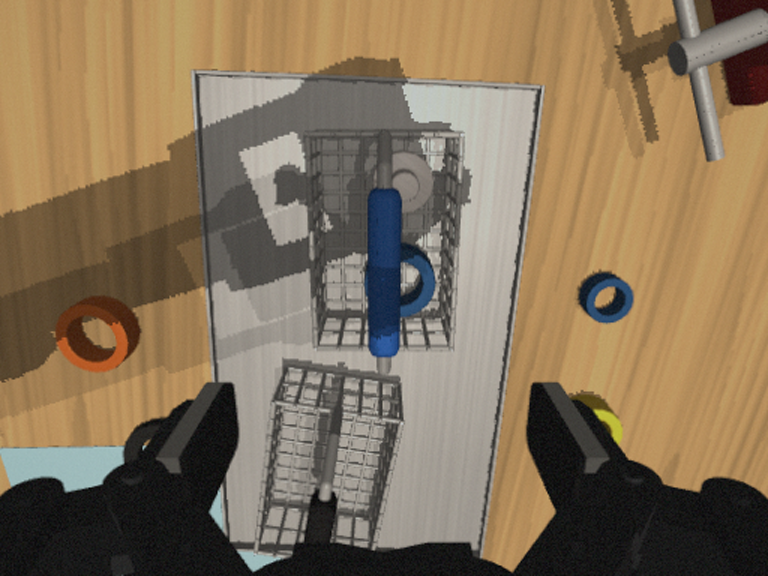

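The wrist view shows the blue grip at (385,272), with the collar at (410,280) and the piston at (405,180) inside its basket. This agrees with the top-view measurement.

Emit:
jog_arm(
  targets=[
    [0,0.1,3.5,0,0,0],
    [-0.1,0.1,7,0,0,0.2],
    [-0.1,0.1,10,0,0,0.2],
    [-0.1,0.1,12.5,0,0,0.2],
    [-0.1,0.1,14,0,0,0.2],
    [-0.1,0.1,14.5,0,0,0.2],
    [-0.1,0.1,14.5,0,0,0.2],
  ],
)

```text
time_s: 3.78
position: [0.5289, 0.3772, 0.1051]
tool_rot: [[-0.106, 0.994, -0.002], [0.994, 0.106, -0.001], [-0.001, -0.002, -1.0]]
ft_force: [0.2, 0.2, -0.1]
grip_width: 0.0853
gripper_force: 0.0
```

Emit:
jog_arm(
  targets=[
    [0,0,0,0,0,0],
    [0,0,0,0,0,0],
    [0,0,0,0,0,0],
    [0,0,0,0,0,0],
    [0,0,0,0,0,0],
    [0,0,0,0,0,0],
    [0,0,0,0,0,0],
    [0,0,0,0,0,0],
  ],
  hand=0,
  newtons=60,
)

```text
time_s: 4.45
position: [0.5294, 0.3782, 0.1065]
tool_rot: [[-0.107, 0.994, 0.001], [0.994, 0.107, 0.0], [0.0, 0.001, -1.0]]
ft_force: [-0.2, -0.7, 4.9]
grip_width: 0.0171
gripper_force: 60.1
```

Emit:
jog_arm(
  targets=[
    [0,0,-0.5,0,0,0],
    [0,0,-2,0,0,0],
    [0,0,-4.5,0,0,0],
    [0,0,-7.5,0,0,0],
    [0,0,-10.5,0,0,0],
    [0,0,-13.5,0,0,0],
    [0,0,-15.5,0,0,0],
    [0,0,-16.5,0,0,0],
  ],
)

```text
time_s: 5.12
position: [0.5291, 0.3782, 0.2733]
tool_rot: [[-0.107, 0.994, 0.002], [0.994, 0.107, 0.001], [0.001, 0.002, -1.0]]
ft_force: [1.1, 0.2, -6.1]
grip_width: 0.0168
gripper_force: 59.2
```

Run:
```python
from h import *
t=env.get_image("top"); Q=pts(t); f=t["frame"].astype(int)
m=(f[...,2]>f[...,0]+50)&(f[...,2]>f[...,1]+30)&(Q[...,2]>0.2)&(Q[...,1]>0.25)&(Q[...,1]<.5)
P=Q[m]; print(m.sum(),np.median(P,0),P.min(0),P.max(0))
w=env.get_image("wrist");Q=pts(w);f=w["frame"].astype(int)
save(w["frame"],"w2.png")
m=(f[...,2]>f[...,0]+50)&(f[...,2]>f[...,1]+30)&(Q[...,2]>0.25)
P=Q[m];print(m.sum(),np.median(P,0),P.min(0),P.max(0),cv2.minAreaRect((P[:,:2]*1000).astype(np.float32)))
rel(([.57,.12,.27],down(92)),([.5945,-.1445,.26],down(89.3)))
```

```text
return _methods._mean(a, axis=axis, dtype=dtype,
  ret = um.true_divide(
Traceback (most recent call last):
ValueError: zero-size array to reduction operation minimum which has no identity
```

Run:
```python
from h import *
w=env.get_image("wrist");Q=pts(w);f=w["frame"].astype(int)
save(w["frame"],"w2.png")
m=(f[...,2]>f[...,0]+40)&(f[...,2]>f[...,1]+20)&(Q[...,2]>0.25)
P=Q[m];print(m.sum(),np.median(P,0),P.min(0),P.max(0),cv2.minAreaRect((P[:,:2]*1000).astype(np.float32)))
rel(([.57,.12,.27],down(92)),([.5945,-.1475,.26],down(89.3)))
```

```text
8504 [0.52843219 0.39254279 0.30015645] [0.51640199 0.33823863 0.28031067] [0.55118483 0.42920412 0.30289299] ((535.813720703125, 384.5492248535156), (30.960041046142578, 91.20234680175781), 6.698358535766602)
now [0.5291 0.3782 0.2719] t 5.22 q [25.1 31.3 51.8  0.  96.9 19. ] F [-0.2  0.5 -6.9] w 0.0171
[-26.11   1.29   0.18] [ 0.08 -0.03  4.16]
[-52.97   0.86   1.16] [ 0.08 -0.04  6.86]
```

View pics/w2.png

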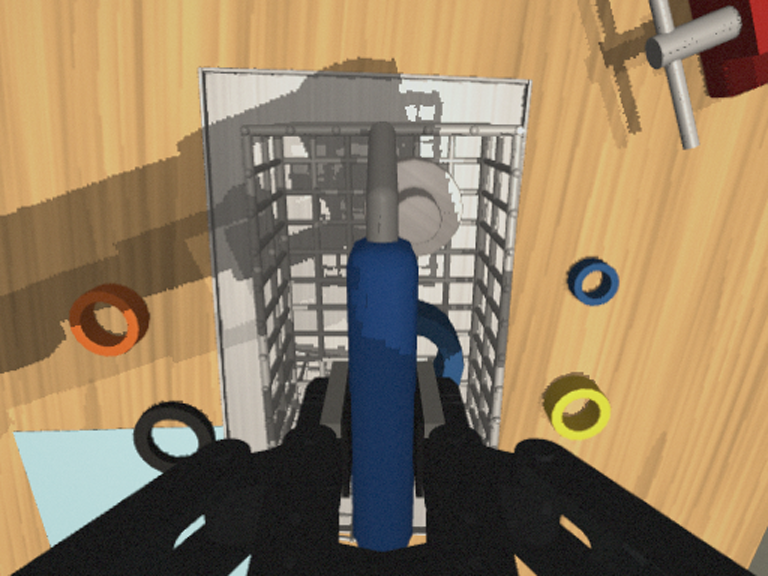

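The basket is held level, with the collar at (435,340) and the piston at (420,205) inside. I'll carry it over smoothly.

Emit:
jog_arm(
  targets=[
    [-0.5,0,0,0,0,0],
    [-2,0,0,0,0,0.3],
    [-4.5,0.1,0,0,0,0.7],
    [-7.5,0.1,0,0,0,1.1],
    [-10.5,0.2,0,0,0,1.5],
    [-13.5,0.2,0,0,0,2],
    [-16.5,0.3,0,0,0,2.4],
    [-19.5,0.3,0,0,0,2.8],
  ],
)

```text
time_s: 5.88
position: [0.5523, 0.1827, 0.2688]
tool_rot: [[-0.058, 0.998, -0.004], [0.998, 0.058, -0.001], [-0.0, -0.004, -1.0]]
ft_force: [0.0, 0.1, -6.1]
grip_width: 0.0168
gripper_force: 59.2
```

Emit:
jog_arm(
  targets=[
    [-3,0.2,0,0,0,0.4],
    [-6,0.3,0,0,0,0.9],
    [-9,0.5,0,0,0,1.3],
    [-12,0.7,0,0,0,1.7],
    [-15,0.9,0,0,0,2.1],
    [-18,1,0,0,0,2.5],
    [-21,1.2,0,0,0,2.9],
    [-23.5,1.4,0,0,0,3.3],
  ],
)

```text
time_s: 6.55
position: [0.5798, -0.0515, 0.2688]
tool_rot: [[0.001, 1.0, -0.004], [1.0, -0.001, 0.001], [0.001, -0.004, -1.0]]
ft_force: [1.4, 0.1, -5.2]
grip_width: 0.0168
gripper_force: 59.2
```

Run:
```python
from h import *
rel(([.5945,-.1475,.27],down(89.3)),([.5945,-.1475,.2],down(89.3)))
```

```text
now [ 0.5798 -0.0515  0.2688] t 6.55 q [-16.7  23.9  64.7  -0.   91.6 -16.7] F [ 1.4  0.1 -5.2] w 0.0168
[-9.6   1.48 -0.13] [-0.23 -0.04  0.67]
[-9.61  1.5   6.87] [-0.23 -0.04  0.67]
```

Emit:
jog_arm(
  targets=[
    [-2.4,0.4,0,0,0,0.2],
    [-4.8,0.8,0,0,0,0.4],
    [-7,1.2,0,0,0,0.6],
    [-8.5,1.4,0,0,0,0.7],
    [-9.2,1.5,0,-0.2,0,0.7],
    [-9.4,1.5,0,-0.2,0,0.7],
    [-9.4,1.5,0,-0.2,0,0.7],
    [-9.4,1.5,0,-0.2,0,0.7],
  ],
)

```text
time_s: 7.22
position: [0.5956, -0.1421, 0.2708]
tool_rot: [[0.01, 1.0, 0.003], [1.0, -0.01, 0.001], [0.001, 0.003, -1.0]]
ft_force: [-0.2, -1.1, -6.0]
grip_width: 0.0165
gripper_force: 59.2
```

Run:
```python
from h import *
sd=env.get_image("side"); Q=pts(sd); f=sd["frame"]; save(f[60:230,150:380],"s2.png",3)
w=env.get_image("wrist");Q=pts(w);f=w["frame"].astype(int)
m=(f[...,2]>f[...,0]+40)&(f[...,2]>f[...,1]+20)&(Q[...,2]>0.25)
P=Q[m];print(m.sum(),np.median(P,0),P.min(0),P.max(0))
rel(([.5945,-.1475,.2],down(89.3)),([.5945,-.1475,.137],down(89.3)))
```

```text
8641 [ 0.5962258  -0.12775714  0.29704856] [ 0.58735316 -0.18213386  0.27623665] [ 0.62704929 -0.09086712  0.31989531]
now [ 0.5957 -0.1421  0.271 ] t 7.32 q [-24.5  27.   59.4   0.1  93.5 -23.9] F [ 0.2  0.1 -5.4] w 0.017
[-0.55 -0.14  7.1 ] [ 0.2  -0.02  0.13]
[-0.55 -0.16 13.4 ] [ 0.2  -0.02  0.13]
```

View pics/s2.png

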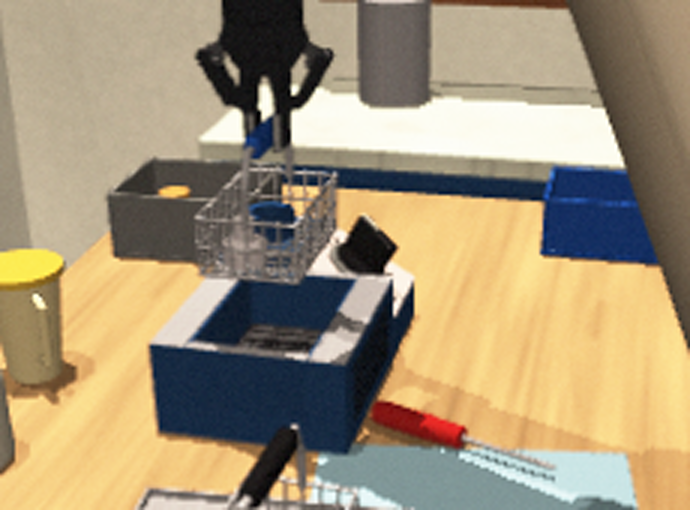

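The side view shows the basket level over the well at (265,225), with both parts in it. I'll lower it gently, slowing near the floor.

Emit:
jog_arm(
  targets=[
    [-0.3,-0.1,0.5,0.1,0,0.1],
    [-0.5,-0.1,2,0.2,0,0.1],
    [-0.5,-0.1,4,0.2,0,0.1],
    [-0.5,-0.1,6,0.2,0,0.1],
    [-0.5,-0.1,8,0.2,0,0.1],
    [-0.5,-0.1,10,0.2,0,0.1],
    [-0.5,-0.1,11,0.2,0,0.1],
    [-0.5,-0.1,11.5,0.2,0,0.1],
  ],
)

```text
time_s: 7.98
position: [0.5945, -0.1478, 0.1541]
tool_rot: [[0.013, 1.0, -0.003], [1.0, -0.013, 0.001], [0.001, -0.003, -1.0]]
ft_force: [1.0, 0.4, -5.5]
grip_width: 0.0171
gripper_force: 59.2
```

Emit:
jog_arm(
  targets=[
    [0,0,0.3,0,0,0],
    [0,0,0.6,0,0,0],
    [0,0,0.9,0,0,0],
    [0,0,1.2,0,0,0],
    [0,0,1.4,0,0,0],
    [0,0,1.5,0,0,0],
    [0,0,1.5,0,0,0],
  ],
)

```text
time_s: 8.57
position: [0.5951, -0.1483, 0.1408]
tool_rot: [[0.013, 1.0, -0.0], [1.0, -0.013, 0.0], [0.0, -0.0, -1.0]]
ft_force: [0.7, 0.3, -5.7]
grip_width: 0.017
gripper_force: 59.2
```

Emit:
jog_arm(
  targets=[
    [0,0,0.1,0,0,0],
    [0,0,0.2,0,0,0],
    [0,0,0.3,0,0,0],
    [0,0,0.3,0,0,0],
  ],
)

```text
time_s: 8.9
position: [0.5952, -0.1484, 0.1385]
tool_rot: [[0.013, 1.0, 0.001], [1.0, -0.013, -0.001], [-0.001, 0.001, -1.0]]
ft_force: [-3.2, -0.5, -0.8]
grip_width: 0.0168
gripper_force: 59.8
```

Emit:
jog_arm(
  targets=[
    [0,0,0.1,0,0,0],
    [0,0,0.1,0,0,0],
    [0,0,0.1,0,0,0],
  ],
  newtons=20,
)

```text
time_s: 9.15
position: [0.5952, -0.1484, 0.1385]
tool_rot: [[0.013, 1.0, 0.001], [1.0, -0.013, -0.001], [-0.001, 0.001, -1.0]]
ft_force: [-4.1, 1.1, 7.4]
grip_width: 0.0169
gripper_force: 61.0
```

Emit:
jog_arm(
  targets=[
    [0,0,0,0,0,0],
    [0,0,0,0,0,0],
    [0,0,0,0,0,0],
    [0,0,0,0,0,0],
    [0,0,0,0,0,0],
    [0,0,0,0,0,0],
  ],
  hand=0.7,
)

```text
time_s: 9.65
position: [0.5952, -0.1483, 0.1368]
tool_rot: [[0.013, 1.0, 0.0], [1.0, -0.013, 0.0], [0.0, 0.0, -1.0]]
ft_force: [-1.5, -0.8, -0.3]
grip_width: 0.0598
gripper_force: 0.0
```

Emit:
jog_arm(
  targets=[
    [0,0,-1,0,0,0],
    [0,0,-4,0,0,0],
    [0,0,-8,0,0,0],
    [0,0,-11,0,0,0],
    [0,0,-12,0,0,0],
    [0,0,-12,0,0,0],
  ],
)

```text
time_s: 10.15
position: [0.5958, -0.1485, 0.2605]
tool_rot: [[0.013, 1.0, 0.006], [1.0, -0.013, -0.003], [-0.003, 0.006, -1.0]]
ft_force: [0.3, -0.1, -0.0]
grip_width: 0.0596
gripper_force: 0.0
```

Run:
```python
from h import *
t=env.get_image("top"); save(t["frame"][80:210,260:450],"t3.png",4)
w=env.get_image("wrist");Q=pts(w);f=w["frame"].astype(int)
m=(f[...,2]>f[...,0]+40)&(f[...,2]>f[...,1]+20)&(Q[...,2]>0.13)&(Q[...,2]<.19)
P=Q[m];print(m.sum(),np.median(P,0),P.min(0),P.max(0),cv2.minAreaRect((P[:,:2]*1000).astype(np.float32)))
rel()
```

```text
2808 [ 0.59588755 -0.14002538  0.16454599] [ 0.58655712 -0.1953721   0.15164184] [ 0.60450165 -0.09822241  0.16719697] ((595.8112182617188, -146.778564453125), (97.1253433227539, 17.72311782836914), 89.315185546875)
now [ 0.5948 -0.1481  0.256 ] t 10.25 q [-25.   27.5  60.8  -0.   91.7 -24.3] F [ 0.1 -0.4 -0.4] w 0.0599
```

View pics/t3.png

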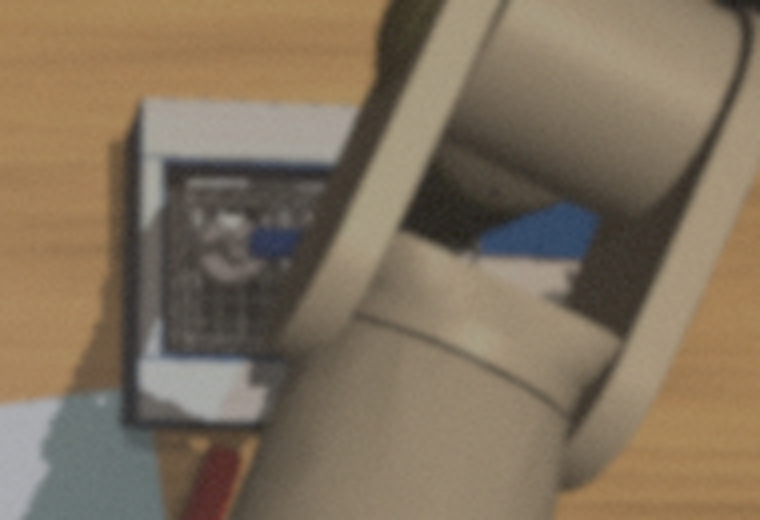

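The grip top is 32 mm higher than on the tray, which matches the well floor, and the centre is within 3 mm with both parts in. The top view is partly blocked by the arm, but the basket sits squarely in the well at (230,260). Next is the dial.

```bash
cat >> h.py <<'E'
TH=np.radians(-0.9); RD=Ro.from_euler('z',TH).as_matrix()
N=RD@np.array([-.5,0,.8660254]); U=RD@np.array([.8660254,0,.5]); V=np.cross(N,U)  # V = dryer +y
def face(phi):  # tool z=-N; tool x turned phi deg clockwise (seen facing) from up-slope
    p=np.radians(phi); x=U*np.cos(p)-V*np.sin(p); return np.c_[x,np.cross(-N,x),-N]
E
python3 - <<'E'
from h import *
rel((np.array([.54,-.31,.11])+N*.13,face(-90)))
E
```

```text
now [ 0.5948 -0.1481  0.256 ] t 10.25 q [-25.   27.5  60.8  -0.   91.7 -24.3] F [ 0.1 -0.4 -0.4] w 0.0599
[-16.24 -11.76   3.35] [-30.07  -0.07   0.14]
```

Emit:
jog_arm(
  targets=[
    [-3,-3,0,-6,0,0],
    [-6,-6,0,-12,0,0],
    [-9,-9,0.5,-18,0,0],
    [-12,-11,1,-24,0,0],
    [-16.2,-11.8,2.5,-30,0,0],
    [-16.2,-11.8,3.3,-30,0,0],
    [-16.2,-11.8,3.3,-30,0,0],
    [-16.2,-11.8,3.3,-30,0,0],
  ],
  hand=1,
)

```text
time_s: 10.92
position: [0.4744, -0.3083, 0.2223]
tool_rot: [[0.014, 0.867, 0.498], [1.0, -0.014, -0.004], [0.003, 0.498, -0.867]]
ft_force: [-0.9, -0.6, 0.0]
grip_width: 0.0855
gripper_force: 0.0
```

Run:
```python
from h import *
w=env.get_image("wrist");Q=pts(w);f=w["frame"].astype(int); save(w["frame"],"w3.png"); np.savez("w3.npz",f=w["frame"],Q=Q)
rel()
d=Q@N
ok=(Q[...,1]<-.25)&(Q[...,1]>-.37)&(Q[...,0]>.48)&(Q[...,0]<.6)&(Q[...,2]<.16)
wh=ok&(f.min(2)>110); d0=np.median(d[wh]); print("d0",d0,wh.sum())
P=Q[wh];A=np.c_[P[:,:2],np.ones(len(P))];c=np.linalg.lstsq(A,P[:,2],rcond=None)[0];n=np.array([-c[0],-c[1],1]);print(n/np.linalg.norm(n),N)
hh=(d-d0)[ok]; print(np.histogram(hh,bins=np.arange(-.01,.08,.005)))
for lo,hi in((.045,.065),(.008,.035)):
  m=ok&(d-d0>lo)&(d-d0<hi); P=Q[m]; s=np.c_[P@U,P@V]
  r=cv2.minAreaRect((s*1000).astype(np.float32)); c=np.array(r[0])/1000
  print(lo,m.sum(),r,np.linalg.svd(s-s.mean(0),full_matrices=False)[2][0],"med h",np.median(d[m]-d0),"ctr world", U*c[0]+V*c[1]+N*(d0+.042))
for r in env.regions_of("wrist","dial_grip")[:2]: print(r["score"],r["point"],np.nanmedian(Q[r["pixels"]],0))
```

```text
now [ 0.4752 -0.3078  0.2233] t 10.97 q [-56.2  15.4  91.7  28.9  58.4 -67.6] F [-0.6 -1.  -0.5] w 0.0852
d0 -0.20582527057066213 11479
[-0.49124913  0.01185267  0.87093847] [-0.49993832  0.00785366  0.8660254 ]
(array([ 225, 6343, 6186, 1016, 1533,  153,   91,  107,   96,  105,  116,
        118, 1377,   95,    0,    0,    0]), array([-0.01 , -0.005,  0.   ,  0.005,  0.01 ,  0.015,  0.02 ,  0.025,
        0.03 ,  0.035,  0.04 ,  0.045,  0.05 ,  0.055,  0.06 ,  0.065,
        0.07 ,  0.075]))
0.045 1590 ((520.64208984375, -301.2871398925781), (16.522462844848633, 58.43531799316406), 60.4371337890625) [ 0.87260721 -0.48842263] med h 0.05357075952654414 ctr world [ 0.52800377 -0.30961886  0.1184442 ]
0.008 2000 ((520.8750610351562, -286.0541687011719), (58.00217819213867, 89.13243103027344), 0.9736058115959167) [-0.23337805 -0.97238608] med h 0.013958807887639521 ctr world [ 0.52844477 -0.29439093  0.11856069]
0.64 [176.9, 250.2] [ 0.53453806 -0.30295099  0.1094819 ]
```

View pics/w3.png

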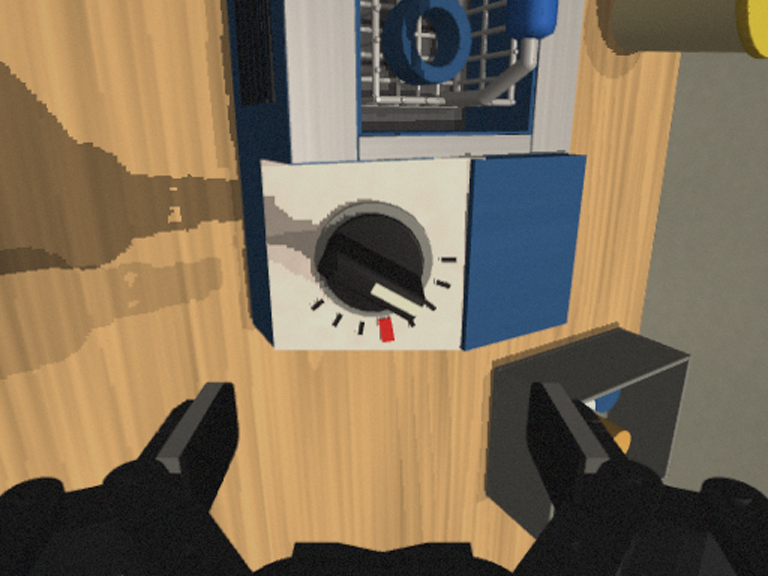

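The wrist view shows the dial at (372,255), with its pointer line at (405,300), about 29° clockwise from up-slope (0.51 rad). The red mark is at (386,330). The bar measures 58 x 16 mm with its top 54 mm out, as described, so a turn of about +51° about tool z is needed.

Run:
```python
from h import *
C=np.array([.528,-.3096,.1184])
rel((C+N*.10,face(-150.6)),(C+N*.06,face(-150.6)))
```

```text
now [ 0.4757 -0.3075  0.2239] t 11.02 q [-56.1  15.4  91.6  28.9  58.4 -67.7] F [0.6 0.1 0.2] w 0.0854
[-0.13 -0.74  1.75] [ 5.00e-02 -1.60e-01 -6.04e+01]
[-0.14 -0.74  5.75] [ 5.00e-02 -1.60e-01 -6.04e+01]
```

Emit:
jog_arm(
  targets=[
    [-0.1,-0.7,1,0,0,-60],
    [-0.1,-0.7,1,0,0,-60],
    [-0.1,-0.7,1,0,0,-60],
    [-0.1,-0.7,1,0,0,-60],
    [-0.1,-0.7,1,0,0,-60],
    [-0.1,-0.7,1,0,0,-60],
    [-0.1,-0.7,1.8,0,0,-60],
    [-0.1,-0.7,1.8,0,0,-60],
  ],
  hand=0.8,
)

```text
time_s: 11.68
position: [0.4792, -0.3079, 0.2045]
tool_rot: [[-0.727, 0.472, 0.5], [0.542, 0.84, -0.005], [-0.422, 0.268, -0.866]]
ft_force: [0.2, 0.1, 0.0]
grip_width: 0.0685
gripper_force: 0.0
```

Run:
```python
from h import *
C=np.array([.528,-.3096,.1184])
rel((C+N*.05,face(-150.6)),(C-N*.017,face(-150.6)))
```

```text
now [ 0.4792 -0.3079  0.2045] t 11.68 q [ -55.8   16.9   93.    29.8   55.7 -126.8] F [0.2 0.1 0. ] w 0.0685
[ 0.   -0.14  4.9 ] [ 0.15 -0.12 -2.66]
[-1.00e-02 -1.50e-01  1.16e+01] [ 0.15 -0.12 -2.66]
```

Emit:
jog_arm(
  targets=[
    [0,-0.1,2,0,0,-2.6],
    [0,-0.1,4.5,0,0,-2.6],
    [0,-0.1,7,0,0,-2.6],
    [0,-0.1,9,0,0,-2.6],
    [0,-0.1,10.5,0,0,-2.6],
    [0,-0.1,11.3,0,0,-2.6],
    [0,-0.1,11.6,0,0,-2.6],
    [0,-0.1,11.6,0,0,-2.6],
  ],
)

```text
time_s: 12.35
position: [0.5362, -0.3104, 0.1042]
tool_rot: [[-0.744, 0.444, 0.5], [0.51, 0.86, -0.006], [-0.433, 0.251, -0.866]]
ft_force: [0.4, -0.0, 0.1]
grip_width: 0.0681
gripper_force: 0.0
```

Run:
```python
from h import *
C=np.array([.528,-.3096,.1184])
rel((C-N*.017,face(-150.6)))
```

```text
now [ 0.5362 -0.3104  0.1042] t 12.35 q [ -50.5   28.5   93.8   34.4   42.6 -132.3] F [ 0.4 -0.   0.1] w 0.0681
[0.03 0.06 0.06] [ 0.12 -0.07 -0.48]
```

Well aligned, so I'll close on the bar.

Emit:
jog_arm(
  targets=[
    [0,0,0,0,0,0],
    [0,0,0,0,0,0],
    [0,0,0,0,0,0],
    [0,0,0,0,0,0],
    [0,0,0,0,0,0],
    [0,0,0,0,0,0],
    [0,0,0,0,0,0],
  ],
  hand=0,
  newtons=50,
)

```text
time_s: 12.93
position: [0.5359, -0.3104, 0.1053]
tool_rot: [[-0.742, 0.444, 0.502], [0.511, 0.859, -0.005], [-0.433, 0.252, -0.865]]
ft_force: [0.5, 7.7, 8.6]
grip_width: 0.0152
gripper_force: 49.3
```

Emit:
jog_arm(
  targets=[
    [0,0,0,0,0,5],
    [0,0,0,0,0,11],
    [0,0,0,0,0,17],
    [0,0,0,0,0,23],
    [0,0,0,0,0,28],
    [0,0,0,0,0,30],
    [0,0,0,0,0,30],
  ],
)

```text
time_s: 13.52
position: [0.5355, -0.3106, 0.1051]
tool_rot: [[-0.419, 0.757, 0.501], [0.873, 0.487, -0.006], [-0.248, 0.435, -0.865]]
ft_force: [-2.0, 4.7, 7.9]
grip_width: 0.0153
gripper_force: 49.5
```

Run:
```python
from h import *
C=np.array([.528,-.3096,.1184])
rel((C-N*.017,face(-180+80.2)))
print(env.observe()["wrist_torque"])
```

```text
now [ 0.5355 -0.3106  0.1051] t 13.52 q [ -50.6   28.4   93.9   34.4   42.7 -102.2] F [-2.   4.7  7.9] w 0.0153
[0.07 0.05 0.17] [ 0.1  -0.1  20.13]
[0.67881671 0.06931631 0.42093464]
```

Emit:
jog_arm(
  targets=[
    [0,0,0,0,0,5],
    [0,0,0,0,0,11],
    [0,0,0,0,0,16],
    [0,0,0,0,0,19],
    [0,0,0,0,0,20.3],
    [0,0,0,0,0,20.3],
    [0,0,0,0,0,20.3],
  ],
)

```text
time_s: 14.1
position: [0.5353, -0.3107, 0.105]
tool_rot: [[-0.132, 0.856, 0.5], [0.988, 0.156, -0.006], [-0.083, 0.494, -0.866]]
ft_force: [-3.7, 5.2, 7.8]
grip_width: 0.0149
gripper_force: 49.6
```

Emit:
jog_arm(
  targets=[
    [0,0,0,0,0,0],
    [0,0,0,0,0,0],
    [0,0,0,0,0,0],
    [0,0,0,0,0,0],
    [0,0,0,0,0,0],
    [0,0,0,0,0,0],
  ],
  hand=0.8,
)

```text
time_s: 14.6
position: [0.5354, -0.3114, 0.104]
tool_rot: [[-0.131, 0.856, 0.5], [0.988, 0.155, -0.007], [-0.083, 0.493, -0.866]]
ft_force: [-0.1, 0.3, -0.0]
grip_width: 0.0682
gripper_force: 0.0
```

Emit:
jog_arm(
  targets=[
    [0,0,-1,0,0,0],
    [0,0,-4,0,0,0],
    [0,0,-8,0,0,0],
    [0,0,-11,0,0,0],
    [0,0,-12,0,0,0],
    [0,0,-12,0,0,0],
    [0,0,-12,0,0,0],
  ],
)

```text
time_s: 15.18
position: [0.4753, -0.3105, 0.2078]
tool_rot: [[-0.131, 0.856, 0.5], [0.988, 0.155, -0.007], [-0.083, 0.493, -0.866]]
ft_force: [-0.2, 0.1, -1.2]
grip_width: 0.0679
gripper_force: 0.0
```

Run:
```python
from h import *
w=env.get_image("wrist");Q=pts(w);f=w["frame"].astype(int); save(w["frame"],"w4.png")
rel()
d=Q@N; d0=-.2058
ok=(Q[...,1]<-.25)&(Q[...,1]>-.37)&(Q[...,0]>.48)&(Q[...,0]<.6)&(Q[...,2]<.16)&(d-d0>.045)&(d-d0<.065)
P=Q[ok]; s=np.c_[P@U,P@V]
r=cv2.minAreaRect((s*1000).astype(np.float32)); v=np.linalg.svd(s-s.mean(0),full_matrices=False)[2][0]
print(r,v,"angle",np.arctan(-v[1]/v[0]) %np.pi)
t=env.get_image("side"); Q=pts(t); f=t["frame"].astype(int)
m=(f[...,2]>f[...,0]+50)&(f[...,2]>f[...,1]+30)&(Q[...,2]>0.125)&(Q[...,1]>-.23)&(Q[...,1]<-.05)
print("grip",m.sum(),np.median(Q[m],0))
```

```text
now [ 0.4754 -0.3102  0.2069] t 15.23 q [-56.3  16.6  93.   29.7  56.2 -78.9] F [0.1 0.6 0.3] w 0.0681
((519.9418334960938, -300.7275695800781), (15.79461669921875, 57.219757080078125), 10.233668327331543) [ 0.17770557 -0.9840837 ] angle 1.392141909232556
grip 108 [ 0.59119519 -0.13286892  0.16389639]
```

View pics/w4.png

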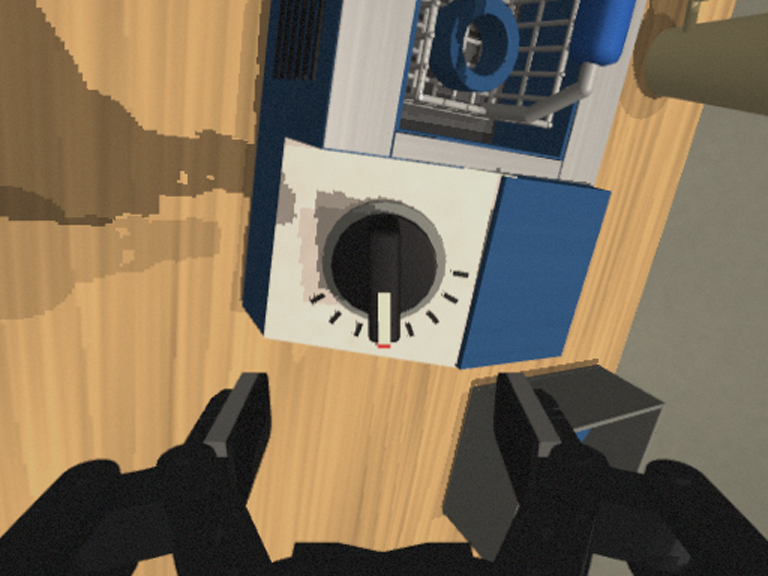

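The pointer at (384,320) covers the red mark at (384,346), and the bar measures 1.39 rad. The basket is seated in the well and the gripper is clear, so I'm handing in.

```bash
python3 -c "
from rig import env
print(env.close_job())"
```

```text
the job is handed in; nothing more can be done
None
```

The blue-gripped basket is seated on the well floor with both parts in it, the dial measures about 1.39 rad at the red mark, and the job was handed in at about 15 s; no verdict was returned.

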